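Repack and seal the workshop's first-aid case

TASK

Pack the first-aid supplies that lie on the bench into the open case, each standing upright in the compartment whose card shows its outline, centred on the outline and lined up with it; some supplies may be missing, so leave their places empty. Then swing the lid shut, press all round its grey rim piece by piece until every piece is seated flush, and only then swing the hasp over the catch, flat onto the lid. Leave the other things on the bench where they are.

Things in the scene. Friction and masses are not known exactly. Their poses are not given: they have to be found in the camera images.
- case: Fixed blue open case, 226 x 226 mm outside, 80 high, walls and floor 6 thick. Two crossing ribs, 6 thick, 25 above the floor, make four compartments 104 x 104 mm centred at x, y = +-55. Origin: centre of its underside, z up; all coordinates below are in its axes, in mm. The lid's hinge line runs along x at y = -113, z = 80; the hasp's pivot along x at x = 0, y = +124, z = 92.
- lid (a joint): Lid angle (rad): 0 closed; 1.8 to 2.05 at the start, open and leaning outwards past vertical (stop 2.15). Stays where left; 2 to 6 N at the free edge swings it. 232 x 232 mm, reaching 229 from the hinge line: blue panel 164 x 164, 8 thick (top at z = 88 when closed), round it a grey gasket rim 34 broad in eight pieces; a steel catch stands at x = 0, y = 65, top at z = 102.
- hasp (a joint): Hasp angle (rad): 0 = flat over the closed lid, slot round the catch; 1.57 upright; 2.2 to 2.5 at the start, leaning outwards away from the lid (stop 2.6). Stays where left; about 1 N at the tip moves it. A slotted steel plate 44 mm wide (along x), 4 thick, 86 long from its pivot.
- seal_1 (a joint): How far the gasket rim piece centred at x = -99, y = -99 mm of the closed lid is pressed in (m): about 0 proud, its top at z = 96 mm; 0.008 fully seated, z = 88 mm, flush with the panel. Corner piece, L-shaped, legs 62 mm long and 34 mm broad; the point given is 17 mm in from both outer edges. Each piece resists with about 7 N, moves on its own, and stays where it is pressed.
- seal_2 (a joint): How far the gasket rim piece centred at x = 0, y = -99 mm of the closed lid is pressed in (m): about 0 proud, its top at z = 96 mm; 0.008 fully seated, z = 88 mm, flush with the panel. Straight piece, 104 x 34 mm.
- seal_3 (a joint): How far the gasket rim piece centred at x = 99, y = -99 mm of the closed lid is pressed in (m): about 0 proud, its top at z = 96 mm; 0.008 fully seated, z = 88 mm, flush with the panel. Corner piece, L-shaped, legs 62 mm long and 34 mm broad; the point given is 17 mm in from both outer edges.
- seal_4 (a joint): How far the gasket rim piece centred at x = 99, y = 0 mm of the closed lid is pressed in (m): about 0 proud, its top at z = 96 mm; 0.008 fully seated, z = 88 mm, flush with the panel. Straight piece, 104 x 34 mm.
- seal_5 (a joint): How far the gasket rim piece centred at x = 99, y = 99 mm of the closed lid is pressed in (m): about 0 proud, its top at z = 96 mm; 0.008 fully seated, z = 88 mm, flush with the panel. Corner piece, L-shaped, legs 62 mm long and 34 mm broad; the point given is 17 mm in from both outer edges.
- seal_6 (a joint): How far the gasket rim piece centred at x = 0, y = 99 mm of the closed lid is pressed in (m): about 0 proud, its top at z = 96 mm; 0.008 fully seated, z = 88 mm, flush with the panel. Straight piece, 104 x 34 mm, where the hasp later lies.
- seal_7 (a joint): How far the gasket rim piece centred at x = -99, y = 99 mm of the closed lid is pressed in (m): about 0 proud, its top at z = 96 mm; 0.008 fully seated, z = 88 mm, flush with the panel. Corner piece, L-shaped, legs 62 mm long and 34 mm broad; the point given is 17 mm in from both outer edges.
- seal_8 (a joint): How far the gasket rim piece centred at x = -99, y = 0 mm of the closed lid is pressed in (m): about 0 proud, its top at z = 96 mm; 0.008 fully seated, z = 88 mm, flush with the panel. Straight piece, 104 x 34 mm.
- dressing: Broad brown box of dressings: body 54 x 85 mm (x, y), 34 mm tall, 110 g. In the middle of its top stands a grip, a black square stud 16 x 16 mm and 24 mm tall, to take it by. One of the supplies; may be absent. Loose on the bench to the left of the case. Origin: centre of its underside; z up.
- splint: Slim grey splint case: body 32 x 90 mm (x, y), 32 mm tall, 100 g. In the middle of its top stands a grip, a black square stud 16 x 16 mm and 24 mm tall, to take it by. One of the supplies; may be absent. Loose on the bench to the left of the case. Origin: centre of its underside; z up.
- burn: White square burn-gel tin: body 54 x 54 mm, 34 mm tall, 120 g. In the middle of its top stands a grip, a black square stud 16 x 16 mm and 24 mm tall, to take it by. One of the supplies; may be absent. Loose on the bench to the left of the case. Origin: centre of its underside; z up.
- roll: White round bandage tin: body 54 mm across, 34 mm tall, 100 g. In the middle of its top stands a grip, a black round stud 16 mm across and 24 mm tall, to take it by. One of the supplies; may be absent. Loose on the bench to the left of the case. Origin: centre of its underside; z up.
- spot_dressing: Drawn place of the dressing in the case: a flat white card on the floor of one compartment with a broad oblong outline 56 x 87 mm (x, y). Origin: centre of the outline, on the compartment's floor, 6 mm above the bench; axes parallel to the case's. Which compartment it is in varies.
- spot_splint: Drawn place of the splint in the case: a flat white card on the floor of one compartment with a narrow oblong outline 34 x 92 mm (x, y). Origin: centre of the outline, on the compartment's floor, 6 mm above the bench; axes parallel to the case's. Which compartment it is in varies.
- spot_burn: Drawn place of the burn in the case: a flat white card on the floor of one compartment with a square outline 56 mm. Origin: centre of the outline, on the compartment's floor, 6 mm above the bench; axes parallel to the case's. Which compartment it is in varies.
- spot_roll: Drawn place of the roll in the case: a flat white card on the floor of one compartment with a round outline 56 mm. Origin: centre of the outline, on the compartment's floor, 6 mm above the bench; axes parallel to the case's. Which compartment it is in varies.
- hammer: Hammer lying on the bench, 260 mm; origin at mid-length. Not part of the job.
- wrench: Steel wrench lying on the bench, 190 mm; origin at mid-length. Not part of the job.
- tape: Roll of black tape lying flat, 84 mm across, 25 mm high; origin: centre of its underside. Not part of the job.
- mug: White mug, 76 mm across, 90 mm high; origin: centre of its underside. Not part of the job.
- can: Squat tin with a lid, 64 mm across, 110 mm high; origin: centre of its underside. Not part of the job.

How it is judged:
By the outcome, as a careful person would: the job done as asked, in the order asked, and still so for the second after the job is handed in, with the robot touching nothing.
Of dressing, splint, burn, roll only 3 to 4 are there at a start; the rules pass over those that are not, and their reading is None.
At some moment in a run one of dressing, burn, roll may be knocked a few centimetres aside while the robot is not near it.
It also fails if it takes over 210 s, if anything falls off the work surface, if the arm or the gripper's body presses on something with over 40 N, if the wrist force passes 120 N, or if a joint passes its speed limit or range.

ROBOT

A 6-joint arm with a two-finger parallel gripper is mounted at the origin on the work surface. World frame = base frame: x ahead of the robot, y to its left, z up, the work surface at z = 0. Lengths are in m, angles in rad, forces in N, time in s.
With the tool pointing down it reaches from about 0.35 to 0.975 m from the base axis. Payload 4.9 kg.
Tool frame: the origin (TCP) lies on the centre line of the jaws, within the pads' length; the fingertips stand ctrl.tcp_to_tips ahead of it and the grasp point (between the pads) lies 3 mm ahead of it (ctrl.tcp_to_tips is the distance from the TCP to the fingertips, in m); z points along the fingers, y is the direction in which the jaws open and shut (so a half turn about z gives the same grasp; the last joint's range is limited). The gripper opens to 85 mm and grips with 20 to 120 N. Pads are 22 mm wide; open, the fingers measure 114 mm over their backs; the gripper's body (76 mm by 85 mm) begins 54 mm behind the grasp point. The pads swing forward as they close: fully open they stand 13 mm farther back than shut.
Start: joints at [-1.288, 0.053, 1.613, -0, 1.476, -0.119], TCP at [0.244, -0.575, 0.253] pointing down, gripper open.
Joint ranges: [-3.01, 3.01], [-1.01, 2.22], [0.06, 2.58], [-1.02, 4.17], [0.09, 2.62], [-3.14, 3.14]. Speed limits (rad/s): [2.57, 2.57, 3.14, 3.14, 3.14, 3.14].

INTERFACE

Orientations are given as a rotation vector (axis times angle).
In Python, from station import ctrl, vision gives the robot as it stands.
- The arm moves only by the tool jog_arm, never from a script. Its argument "deltas" is a list of rows, each a list of 7 numbers: the turn, a rotation vector about the tool's x, y, z in rad, then the shift along the tool's x, y, z in cm, then the opening, from 0 (shut) to 1 (fully open). A call has 1 to 12 rows; each row shifts and turns the commanded pose from where the row before left it, along the tool's axes as they then stand; what a row does not reach is not made up. A row lasts 1/12 s, in which the tool goes at most 41.7 mm and 7.16 degrees, less where a joint would pass 70% of its speed; a pose out of reach is approached as far as the arm can. A call with a gripper value outside its range is refused whole. The fingers move at their own pace and stop on an object; "grip_force" is the grip in N (left out, the last holds). Time passes only in rows, so rows that do not move let the fingers close. It gives the time, the measured TCP pose, the force and the opening at its end, in the units of the state.
- ctrl.get_obs(): the state, without advancing time (a new reading comes with each control period).
- vision.get_image(name): name is "side" or "top"; returns (picture, depth): 480x640x3 uint8, red, green, blue; 480x640 float32, m along the optical axis (not along the pixel's ray), 0 where there is no reading.
- vision.calibration(name): a dict with "fx", "fy", "cx", "cy" (pixels), "rvec" (rotation vector, rad) and "tvec" (3), from world to camera coordinates, as OpenCV has them. Camera axes: x right, y down, z forward; pixel columns grow to the right and rows downward; lengths in m; the calibration is good to about 2 mm. A picture is of the moment at which its call begins. calibration takes no time and is no camera call.
- ctrl.finish_job(): hands the job in, once; it reports no verdict.
The state is a dict: "t": time; "q": joint angles; "dq": joint speeds; "effort": joint torques, N m; "tool_pos": TCP position; "tool_rot": TCP orientation; "contact_force": force on the tool from outside, world axes, zero at the start; "wrist_torque": the same for the moment, N m; "opening": finger opening in m.
Only numpy, scipy, OpenCV 4.12 (cv2) and the standard library are available. Lean on these libraries where they do the work, as an engineer would, in place of code of your own. Each camera call takes 0.05 s, during which the arm holds its last target. There are 200 camera calls.

## Working session

There is one attempt and no reset: what is moved stays moved. The work goes in short steps, Python scripts to look and compute and a tool call to move; the robot and the scene stay as the last step left them, time stands still between calls to the robot, and variables do not carry over. Pictures are saved under pics/ and viewed, about 12 in all and at most 16, crops included, and the job is handed in when it is done.

Besides the shell and the picture viewer there is one more tool, called after "Emit:" in YAML: its name, and indented under it one key for each argument. jog_arm: Moves the arm, as the interface text tells. Its arguments: {"type":"object","properties":{"deltas":{"type":"array"},"grip_force":{"type":"number"}},"required":["deltas"]}

```bash
ls; mkdir -p pics; cat > h.py <<'E'
import numpy as np, cv2
from station import ctrl, vision
def cal(n):
    c=vision.calibration(n); K=np.array([[c['fx'],0,c['cx']],[0,c['fy'],c['cy']],[0,0,1]])
    R=cv2.Rodrigues(np.array(c['rvec'],float))[0]; return K,R,np.array(c['tvec'],float).ravel()
def cast(n,uv,z):
    K,R,t=cal(n); uv=np.atleast_2d(np.array(uv,float))
    d=(np.linalg.inv(K)@np.c_[uv,np.ones(len(uv))].T).T@R; o=-R.T@t
    return o+d*((z-o[2])/d[:,2])[:,None]
def proj(n,P):
    K,R,t=cal(n); p=(np.atleast_2d(P)@R.T+t)@K.T; return p[:,:2]/p[:,2:]
def cloud(n,depth):
    K,R,t=cal(n); v,u=np.mgrid[:480,:640]
    c=np.dstack([(u-K[0,2])/K[0,0]*depth,(v-K[1,2])/K[1,1]*depth,depth])
    return (c-t)@R
def shot(n,f):
    im,d=vision.get_image(n); cv2.imwrite('pics/%s.png'%f,im[:,:,::-1]); np.save('pics/%s.npy'%f,d); return im,d
E
python3 - <<'E'
from h import *
for n in('top','side'):
    shot(n,n+'1'); K,R,t=cal(n); print(n,K[0],K[1],-R.T@t,R[2])
print(ctrl.get_obs(),ctrl.tcp_to_tips)
E
```

```text
pics
top [498.77931652   0.         318.37948543] [  0.         498.77931652 231.54640826] [0.4203613  0.0258602  1.19102168] [ 0.09064454  0.00451917 -0.99587306]
side [574.25791609   0.         322.0980959 ] [  0.         574.25791609 231.47074158] [0.06236862 1.01093938 1.15504429] [ 0.28871896 -0.64064973 -0.71148386]
{'t': 0.1, 'q': array([-1.28802394e+00,  5.32925216e-02,  1.61415656e+00, -9.69010691e-06,
        1.47600234e+00, -1.18999646e-01]), 'dq': array([-0.00064845, -0.00073869, -0.00198369,  0.0001527 ,  0.00014228,
       -0.00058847]), 'effort': array([ 3.98727625e-04, -3.94900596e+01, -3.71364856e+01, -2.57010959e-05,
        3.89219524e-03, -1.31376203e-05]), 'tool_pos': array([ 0.24425729, -0.57472517,  0.25218496]), 'tool_rot': array([-3.07660094e+00, -6.26497809e-01,  2.53772389e-04]), 'contact_force': array([ 0.54180628, -0.72397063,  0.79839272]), 'wrist_torque': array([0.0173715 , 0.03225626, 0.01529771]), 'opening': 0.08556346656991297} 0.022
```

View pics/top1.png

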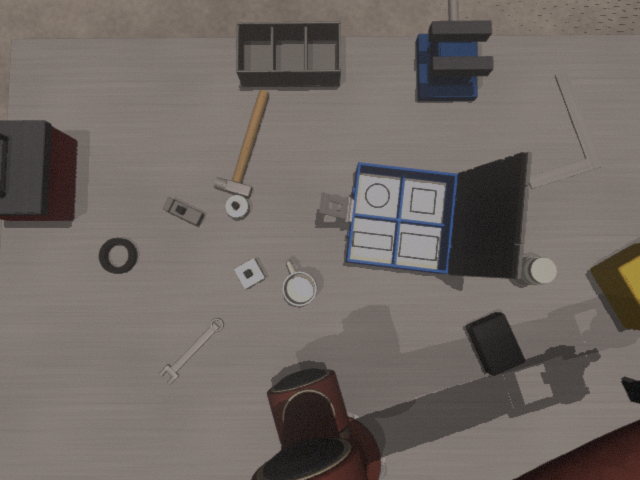

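View pics/side1.png

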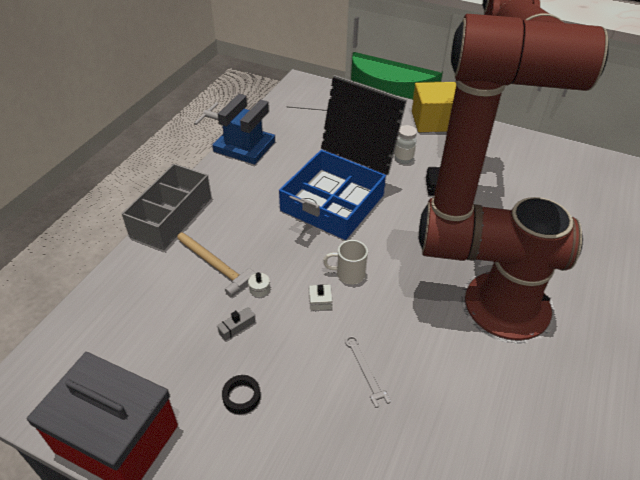

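The top view shows the roll at (236,206), splint at (184,211) and burn at (250,273), with the dressing absent. Cards are: round (377,195), square (423,201), narrow (372,241) and broad (419,246). The hasp is at (333,207), and the lid is open to the right (-y).

```bash
cat > meas.py <<'E'
from h import *
import sys
def case(im,d):
    P=cloud('top',d); hsv=cv2.cvtColor(im,cv2.COLOR_RGB2HSV)
    m=(hsv[...,0]>100)&(hsv[...,0]<125)&(hsv[...,1]>120)&(abs(P[...,2]-.08)<.006)&(d>0)
    m[:150]=0;m[290:]=0;m[:,:330]=0;m[:,470:]=0
    ys,xs=np.nonzero(m); W=cast('top',np.c_[xs,ys],.08)[:,:2]
    r=cv2.minAreaRect((W*1000).astype(np.float32)); return r,m
def lum(im): return im.max(2).astype(int)
def studs(im,d,boxes):
    g=lum(im)
    for n,(u,v,h) in boxes.items():
        s=np.s_[v-30:v+30,u-30:u+30]
        P=cloud('top',d)[s]; z=P[...,2]; dd=d[s]>0
        body=dd&(z>.012)&(z<.075)
        ys,xs=np.nonzero(dd&(z>h+.012)&(z<h+.03))
        st=cast('top',np.c_[xs+u-30,ys+v-30],h+.024)[:,:2]*1000
        ys,xs=np.nonzero(dd&(abs(z-h)<.006)|(dd&(z>h+.012)&(z<h+.03)))
        b=cast('top',np.c_[xs+u-30,ys+v-30],h)[:,:2]*1000
        print(n,'stud',len(st),cv2.minAreaRect(st.astype(np.float32)),'mean',st.mean(0).round(1),'body',len(b),cv2.minAreaRect(b.astype(np.float32)))
E
python3 - <<'E'
from meas import *
im=cv2.imread('pics/top1.png')[:,:,::-1].copy(); d=np.load('pics/top1.npy')
r,m=case(im,d); print('case',r,m.sum())
g=lum(im)
for n,(u,v,h) in dict(roll=(236,206,.034),burn=(250,273,.034),splint=(184,211,.032)).items():
    studs(im,d,{n:(u,v,h)})
    s=g[v-12:v+13,u-12:u+13]; mm=(s<45).astype(np.uint8)
    k,l,st,c=cv2.connectedComponentsWithStats(mm)
    for i in range(1,k):
        if st[i,4]>15: print('  dark',st[i],(cast('top',c[i]+[u-12,v-12],h+.024)*1000).round(1))
# outlines
for n,(u,v) in dict(roll=(377,195),burn=(423,201),splint=(372,241),dressing=(419,246)).items():
    s=g[v-21:v+22,u-22:u+23]; white=(s>120).astype(np.uint8)
    k,l,st,c=cv2.connectedComponentsWithStats(1-white,connectivity=8)
    for i in range(1,k):
        if st[i,4]>40 and st[i,0]>0 and st[i,1]>0 and st[i,0]+st[i,2]<45 and st[i,1]+st[i,3]<43:
            ys,xs=np.nonzero(l==i); W=cast('top',np.c_[xs+u-22,ys+v-21],.006)[:,:2]*1000
            print(n,cv2.minAreaRect(W.astype(np.float32)),W.mean(0).round(1))
cv2.imwrite('pics/crop1.png',cv2.resize(im[150:300,160:460,::-1],None,fx=2.6,fy=2.6,interpolation=cv2.INTER_CUBIC))
E
```

```text
case ((552.6131591796875, -157.2830810546875), (225.55172729492188, 224.27194213867188), 82.84809112548828) 667
roll stud 42 ((586.9939575195312, 221.9296112060547), (16.24598503112793, 13.777029991149902), 0.5635806918144226) mean [586.7 222.3] body 457 ((609.3109130859375, 222.56150817871094), (95.61519622802734, 66.30045318603516), 18.229652404785156)
burn stud 56 ((430.0004577636719, 191.46319580078125), (16.333492279052734, 17.12710189819336), 26.94379997253418) mean [429.9 191.9] body 548 ((430.1514587402344, 191.85018920898438), (54.39432907104492, 54.803611755371094), 29.476240158081055)
splint stud 57 ((577.2770385742188, 348.9405822753906), (18.766036987304688, 15.362878799438477), 63.21723937988281) mean [577.5 349.2] body 513 ((577.4066162109375, 349.67388916015625), (90.35038757324219, 31.878921508789062), 64.25072479248047)
roll ((615.4580078125, -109.99549865722656), (57.60222244262695, 58.3089599609375), 89.17860412597656) [ 614.9 -109.1]
burn ((601.0787353515625, -219.23944091796875), (60.13821792602539, 60.51329803466797), 82.19237518310547) [ 600.9 -219.4]
```

View pics/crop1.png

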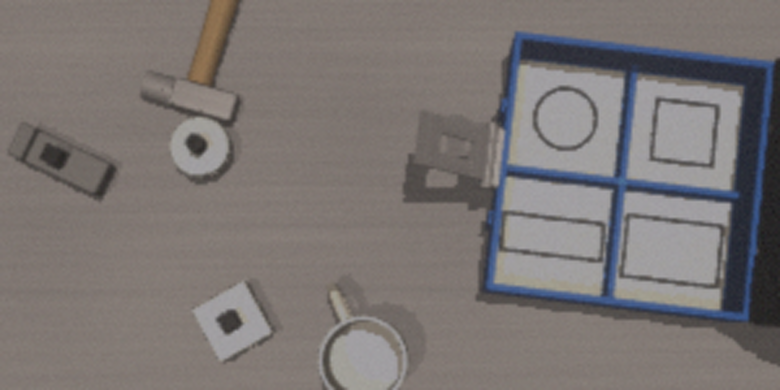

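The crop confirms this: the splint's long axis lies upper-left to lower-right, the roll stands by the hammer head, and the outlines are centred in their compartments. The case centre is about (552.6, -157.3) mm, yaw -7.15°.

```bash
cat > go.py <<'E'
from h import *
from scipy.spatial.transform import Rotation as Ro
import sys
def plan(x,y,z,psi,o=None):
    """tool deltas: turn about tool z first, then shift (cm) in tool axes"""
    o=o or ctrl.get_obs(); R=Ro.from_rotvec(o['tool_rot']); M=R.as_matrix()
    p=np.radians(psi); T=np.array([[np.cos(p),np.sin(p),0],[np.sin(p),-np.cos(p),0],[0,0,-1]]); 
    rv=(R.inv()*Ro.from_matrix(T)).as_rotvec()
    s=T.T@(np.array([x,y,z])-o['tool_pos'])*100
    print('t',o['t'],'psi now',np.degrees(np.arctan2(M[1,0],M[0,0])).round(2),'turn',rv.round(4),'shift cm',s.round(2),'F',o['contact_force'].round(1),'op',round(o['opening'],4),'q',o['q'].round(2))
C=np.array([.5529,-.1572]); TH=np.radians(-7.15)
def case2w(x,y): c,s=np.cos(TH),np.sin(TH); return C+np.array([[c,-s],[s,c]])@np.array([x,y])/1000
E
python3 -c "
from go import *
plan(.430,.1917,.28,29.5)
print(cast('top',[[372.3,241.2]],.006),case2w(-55,55),case2w(55,55),case2w(55,-55))
print(cast('top',[[300,288]],.09))
"
```

```text
t 0.1 psi now 23.02 turn [-0.0018 -0.0003 -0.1131] shift cm [ 53.91 -57.56  -2.78] F [ 0.5 -0.7  0.8] op 0.0856 q [-1.29  0.05  1.61 -0.    1.48 -0.12]
[[ 0.50433769 -0.09696686  0.006     ]] [ 0.5051734  -0.09578199] [ 0.61431801 -0.1094734 ] [ 0.6006266  -0.21861801]
[[0.39644088 0.07191825 0.09      ]]
```

Emit:
jog_arm:
  deltas:
    - [0,0,-0.113,0,0,-1,0.5]
    - [0,0,0,2.25,-2.4,0,0.5]
    - [0,0,0,2.25,-2.4,0,0.5]
    - [0,0,0,2.25,-2.4,0,0.5]
    - [0,0,0,2.25,-2.4,0,0.5]
    - [0,0,0,2.25,-2.4,0,0.5]
    - [0,0,0,2.25,-2.4,0,0.5]
    - [0,0,0,2.25,-2.4,0,0.5]
    - [0,0,0,2.25,-2.4,0,0.5]
    - [0,0,0,2.25,-2.4,0,0.5]
    - [0,0,0,2.25,-2.4,0,0.5]
    - [0,0,0,2.25,-2.4,0,0.5]
  grip_force: 40

```text
t: 1.1
tool_pos: [0.3297, -0.2219, 0.2628]
tool_rot: [-3.038, -0.799, 0.0]
contact_force: [1.3, 0.2, 0.9]
opening: 0.0427
```

Emit:
jog_arm:
  deltas:
    - [0,0,0,2.25,-2.4,0,0.5]
    - [0,0,0,2.25,-2.4,0,0.5]
    - [0,0,0,2.25,-2.4,0,0.5]
    - [0,0,0,2.25,-2.4,0,0.5]
    - [0,0,0,2.25,-2.4,0,0.5]
    - [0,0,0,2.25,-2.4,0,0.5]
    - [0,0,0,2.25,-2.4,0,0.5]
    - [0,0,0,2.25,-2.4,0,0.5]
    - [0,0,0,2.25,-2.4,0,0.5]
    - [0,0,0,2.25,-2.4,0,0.5]
    - [0,0,0,1.5,-1.6,0,0.5]
    - [0,0,0,0,0,0,0.5]

```text
t: 2.1
tool_pos: [0.4126, 0.1205, 0.2627]
tool_rot: [-3.035, -0.807, 0.001]
contact_force: [0.3, -0.2, 1.0]
opening: 0.0426
```

```bash
python3 -c "
from go import *
from meas import *
plan(.430,.1917,.06,29.5)
shot('top','top2')
shot('side','side2')
"
```

```text
t 2.1 psi now 29.78 turn [-0.0017  0.0005  0.0049] shift cm [ 5.02 -5.34 20.27] F [ 0.3 -0.2  1. ] op 0.0426 q [ 0.11 -0.45  2.03  0.    1.56  1.16]
```

View pics/side2.png

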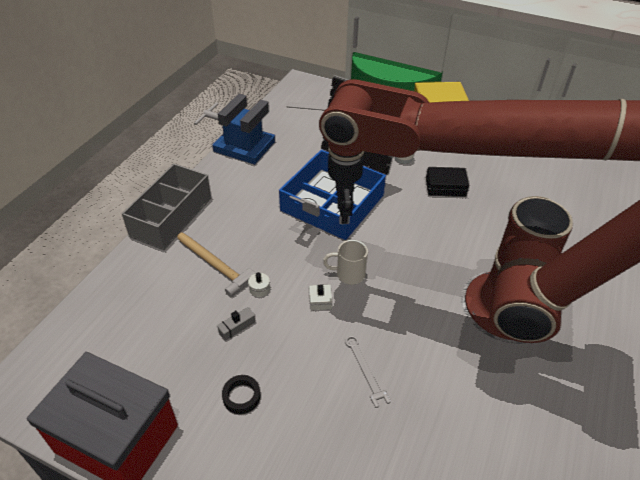

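Nothing has moved: in the side view the burn is still at (320,290) and the arm is short of it, above the mug.

Emit:
jog_arm:
  deltas:
    - [0,0,0.005,2.0,-2.1,0,0.5]
    - [0,0,0,2.0,-2.1,0,0.5]
    - [0,0,0,1.0,-1.15,0,0.5]
    - [0,0,0,0,0,0,0.5]
    - [0,0,0,0,0,3,0.5]
    - [0,0,0,0,0,3,0.5]
    - [0,0,0,0,0,3,0.5]
    - [0,0,0,0,0,3,0.5]
    - [0,0,0,0,0,0,0.5]

```text
t: 2.95
tool_pos: [0.4257, 0.1858, 0.1365]
tool_rot: [3.04, 0.789, -0.02]
contact_force: [-0.8, -0.7, -1.2]
opening: 0.0424
```

```bash
python3 -c "
from go import *
from meas import *
plan(.430,.1917,.06,29.5)
im,d=vision.get_image('side')
cv2.imwrite('pics/s3.png',cv2.resize(im[200:360,200:420,::-1],None,fx=3,fy=3))
for n in('side',):
  for p in [(.43,.1917,.058),(.43,.1917,.034),(.587,.2222,.058),(.5773,.349,.056)]: print(proj(n,p).round(1))
"
```

```text
t 2.95 psi now 29.09 turn [-0.0026  0.0123 -0.0071] shift cm [ 0.67 -0.3   7.65] F [-0.8 -0.7 -1.2] op 0.0424 q [ 0.25 -0.23  2.08 -0.    1.31  1.31]
[[321.7 285.2]]
[[321.6 291.3]]
[[259.7 272.7]]
[[237.  311.6]]
```

View pics/s3.png

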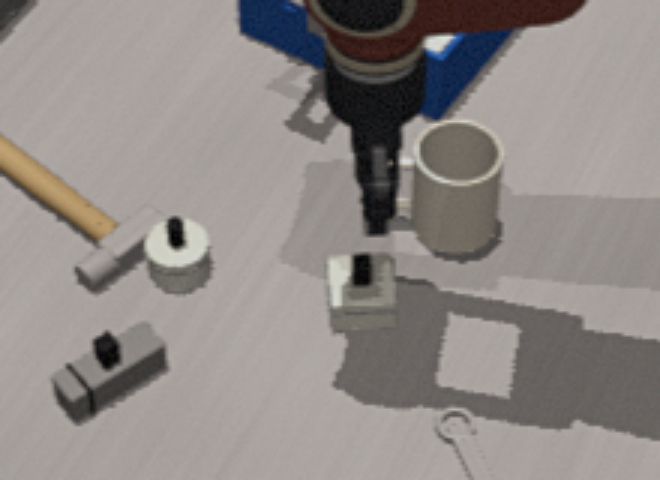

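Emit:
jog_arm:
  deltas:
    - [0,0,0,0.4,-0.2,2,0.5]
    - [0,0,0,0,0,2,0.5]
    - [0,0,0,0,0,1.2,0.5]
    - [0,0,0,0,0,0,0.5]
    - [0,0,0,0,0,0,0.5]

```text
t: 3.42
tool_pos: [0.4331, 0.1919, 0.0923]
tool_rot: [3.04, 0.791, 0.001]
contact_force: [0.3, 0.9, 0.3]
opening: 0.0429
```

```bash
python3 -c "
from go import *
plan(.430,.1917,.06,29.5)
"
```

```text
t 3.4167 psi now 29.18 turn [ 0.0003 -0.0006 -0.0056] shift cm [-0.28 -0.13  3.23] F [0.3 0.9 0.3] op 0.0429 q [ 0.26 -0.16  2.1  -0.    1.2   1.32]
```

Emit:
jog_arm:
  deltas:
    - [0,0,-0.005,-0.28,-0.13,0,0.5]
    - [0,0,0,0,0,1.6,0.5]
    - [0,0,0,0,0,1.6,0.5]
    - [0,0,0,0,0,0,0.5]
    - [0,0,0,0,0,0,0]
    - [0,0,0,0,0,0,0]
    - [0,0,0,0,0,0,0]
    - [0,0,0,0,0,0,0]
    - [0,0,0,0,0,0,0]

```text
t: 4.17
tool_pos: [0.4305, 0.1924, 0.0609]
tool_rot: [-3.038, -0.8, -0.004]
contact_force: [-1.9, 1.8, 5.5]
opening: 0.0146
```

```bash
python3 -c "
from go import *
plan(.430,.1917,.06,29.5)
"
```

```text
t 4.1667 psi now 29.5 turn [ 0.0004 -0.0023 -0.    ] shift cm [-0.08  0.04  0.09] F [-1.9  1.8  5.5] op 0.0146 q [ 0.26 -0.11  2.12  0.    1.13  1.32]
```

Emit:
jog_arm:
  deltas:
    - [0,0,0,0,0,-2,0]
    - [0,0,0,0,0,-3,0]
    - [0,0,0,0,0,-3,0]
    - [0,0,0,0,0,-3,0]
    - [0,0,0,0,0,-3,0]
    - [0,0,0,0,0,-3,0]
    - [0,0,0.107,0,0,-2,0]
    - [0,0,0.107,0,0,-1,0]
    - [0,0,0.107,0,0,0,0]
    - [0,0,0.107,0,0,0,0]
    - [0,0,0.107,0,0,0,0]
    - [0,0,0.105,0,0,0,0]

```text
t: 5.17
tool_pos: [0.4293, 0.1919, 0.259]
tool_rot: [3.135, -0.205, -0.001]
contact_force: [-0.1, -0.1, -1.3]
opening: 0.0151
```

Emit:
jog_arm:
  deltas:
    - [0,0,0,0,0,0,0]
    - [0,0,0,1.5,2.7,0,0]
    - [0,0,0,1.5,2.7,0,0]
    - [0,0,0,1.5,2.7,0,0]
    - [0,0,0,1.5,2.7,0,0]
    - [0,0,0,1.5,2.7,0,0]
    - [0,0,0,1.5,2.7,0,0]
    - [0,0,0,1.5,2.7,0,0]
    - [0,0,0,1.5,2.7,0,0]
    - [0,0,0,1.5,2.7,0,0]
    - [0,0,0,0,0,0,0]
    - [0,0,0,0,0,0,0]

```text
t: 6.17
tool_pos: [0.5331, -0.0671, 0.2587]
tool_rot: [-3.135, 0.197, 0.002]
contact_force: [-0.4, -0.0, -1.9]
opening: 0.0148
```

```bash
python3 -c "
from go import *
plan(.6016,-.219,.068,-7.15)
"
```

```text
t 6.1667 psi now -7.2 turn [-0.0004  0.0014 -0.0009] shift cm [ 8.69 14.22 19.07] F [-0.4 -0.  -1.9] op 0.0148 q [-0.26 -0.16  1.81  0.    1.49  1.43]
```

Emit:
jog_arm:
  deltas:
    - [0,0,0,1.75,2.85,0,0]
    - [0,0,0,1.75,2.85,0,0]
    - [0,0,0,1.75,2.85,0,0]
    - [0,0,0,1.75,2.85,0,0]
    - [0,0,0,1.69,2.82,0,0]
    - [0,0,0,0,0,0,0]
    - [0,0,0,0,0,3,0]
    - [0,0,0,0,0,3,0]
    - [0,0,0,0,0,3,0]
    - [0,0,0,0,0,2,0]
    - [0,0,0,0,0,0,0]
    - [0,0,0,0,0,0,0]

```text
t: 7.17
tool_pos: [0.6007, -0.2161, 0.1479]
tool_rot: [-3.134, 0.193, 0.005]
contact_force: [0.7, -0.6, -1.4]
opening: 0.0148
```

```bash
python3 -c "
from go import *
plan(.6016,-.219,.068,-7.15)
"
```

```text
t 7.1667 psi now -7.05 turn [-0.0014  0.0034  0.0018] shift cm [0.13 0.28 7.99] F [ 0.7 -0.6 -1.4] op 0.0148 q [-0.46  0.17  1.67  0.    1.31  1.23]
```

Emit:
jog_arm:
  deltas:
    - [-0.0014,0.0034,0.0018,0.13,0.28,0,0]
    - [0,0,0,0,0,2,0]
    - [0,0,0,0,0,2,0]
    - [0,0,0,0,0,2,0]
    - [0,0,0,0,0,1.5,0]
    - [0,0,0,0,0,0,0]
    - [0,0,0,0,0,0,0]
    - [0,0,0,0,0,0,0]

```text
t: 7.83
tool_pos: [0.6041, -0.2215, 0.0765]
tool_rot: [3.132, -0.199, 0.01]
contact_force: [-0.2, -0.0, -0.7]
opening: 0.015
```

```bash
python3 -c "
from go import *
plan(.6016,-.219,.067,-7.15)
"
```

```text
t 7.8333 psi now -7.27 turn [ 0.0025 -0.0065 -0.002 ] shift cm [-0.28 -0.22  0.95] F [-0.2 -0.  -0.7] op 0.015 q [-0.47  0.25  1.7  -0.    1.18  1.23]
```

Emit:
jog_arm:
  deltas:
    - [0,0,0,0,0,0,0]
    - [0,0,0,0,0,0,0]

```text
t: 8.0
tool_pos: [0.6039, -0.2215, 0.0763]
tool_rot: [3.132, -0.199, 0.01]
contact_force: [0.3, 0.4, -1.0]
opening: 0.0151
```

```bash
python3 -c "
from go import *
plan(.6016,-.219,.067,-7.15)
"
```

```text
t 8.0 psi now -7.27 turn [ 0.0025 -0.0064 -0.0022] shift cm [-0.26 -0.22  0.93] F [ 0.3  0.4 -1. ] op 0.0151 q [-0.47  0.25  1.7  -0.    1.18  1.23]
```

Emit:
jog_arm:
  deltas:
    - [0.0025,-0.0064,-0.002,-0.26,-0.22,0.4,0]
    - [0,0,0,0,0,0.4,0]
    - [0,0,0,0,0,0,0]
    - [0,0,0,0,0,0,0]
    - [0,0,0,0,0,0,0]

```text
t: 8.42
tool_pos: [0.6008, -0.2182, 0.0669]
tool_rot: [-3.134, 0.196, 0.004]
contact_force: [-0.5, 2.3, 4.8]
opening: 0.0152
```

```bash
python3 -c "
from go import *
plan(.6016,-.219,.067,-7.15)
"
```

```text
t 8.4167 psi now -7.16 turn [-0.0015  0.0025 -0.0001] shift cm [ 0.09  0.07 -0.01] F [-0.5  2.3  4.8] op 0.0152 q [-0.47  0.26  1.71  0.    1.17  1.23]
```

Emit:
jog_arm:
  deltas:
    - [-0.0015,0.0025,0,0.08,0.07,-0.05,0]
    - [0,0,0,0,0,0,0]
    - [0,0,0,0,0,0.05,0]
    - [0,0,0,0,0,0,0.4]
    - [0,0,0,0,0,0,0.4]
    - [0,0,0,0,0,0,0.4]
    - [0,0,0,0,0,-2,0.4]
    - [0,0,0,0,0,-3.5,0.4]
    - [0,0,0,0,0,-3.5,0.4]
    - [0,0,0,0,0,-3.5,0.4]
    - [0,0,0,0,0,-3.5,0.4]
    - [0,0,0,0,0,-3.5,0.4]

```text
t: 9.42
tool_pos: [0.6009, -0.2192, 0.2626]
tool_rot: [3.135, -0.196, -0.001]
contact_force: [0.2, -0.1, -0.8]
opening: 0.0343
```

```bash
python3 -c "
from go import *
from meas import *
plan(.587,.222,.26,0)
im,d=vision.get_image('side')
cv2.imwrite('pics/s4.png',cv2.resize(im[140:360,200:420,::-1],None,fx=2.7,fy=2.7))
im,d=shot('top','top4')
studs(im,d,dict(roll=(236,206,.034),splint=(184,211,.032)))
"
```

```text
t 9.4167 psi now -7.17 turn [ 0.0004  0.0009 -0.1252] shift cm [ -1.39 -44.12   0.26] F [ 0.2 -0.1 -0.8] op 0.0343 q [-0.47  0.08  1.57 -0.    1.49  1.23]
roll stud 45 ((586.9952392578125, 221.9334259033203), (16.31396484375, 13.782323837280273), 0.500978946685791) mean [586.8 222. ] body 477 ((611.6870727539062, 220.39109802246094), (99.83158874511719, 72.8873519897461), 19.416831970214844)
splint stud 58 ((577.2987670898438, 348.99163818359375), (18.659765243530273, 15.362680435180664), 63.1830940246582) mean [577.5 349.2] body 514 ((577.3861083984375, 349.6562805175781), (90.36427307128906, 31.82115364074707), 64.36630249023438)
```

View pics/s4.png

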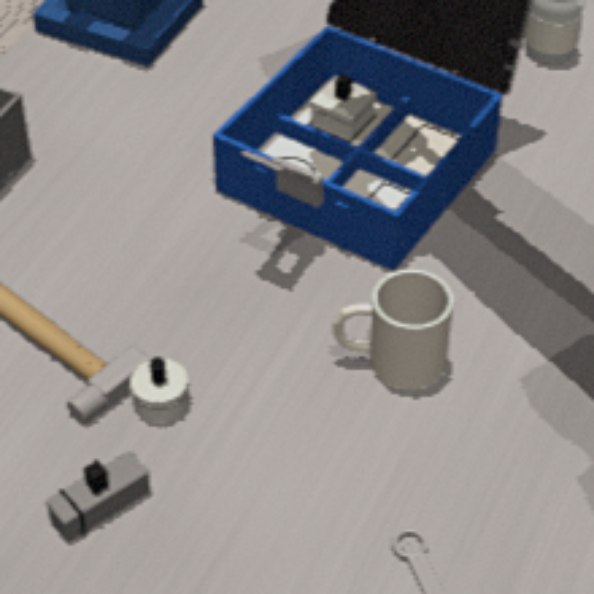

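The burn stands upright in its compartment (343,100 in the crop). The roll and splint are where they were.

Emit:
jog_arm:
  deltas:
    - [0,0,0,-0.57,-3.63,0,0.4]
    - [0,0,0,-0.57,-3.63,0,0.4]
    - [0,0,0,-0.57,-3.63,0,0.4]
    - [0,0,0,-0.57,-3.63,0,0.4]
    - [0,0,0,-0.57,-3.63,0,0.4]
    - [0,0,0,-0.57,-3.63,0,0.4]
    - [0,0,0,-0.57,-3.63,0,0.4]
    - [0,0,0,-0.57,-3.63,0,0.4]
    - [0,0,0,-0.57,-3.63,0,0.4]
    - [0,0,0,-0.57,-3.63,0,0.4]
    - [0,0,0,-0.57,-3.63,0,0.4]
    - [0,0,0,-0.57,-3.63,0,0.4]

```text
t: 10.52
tool_pos: [0.5871, 0.2232, 0.26]
tool_rot: [3.135, -0.196, -0.002]
contact_force: [0.8, -0.3, -0.2]
opening: 0.0344
```

Emit:
jog_arm:
  deltas:
    - [0,0,0,0,0,0,0.4]
    - [0,0,0,0,0,0,0.4]
    - [0,0,0,0,0,3,0.4]
    - [0,0,0,0,0,3,0.4]
    - [0,0,0,0,0,3,0.4]
    - [0,0,0,0,0,2,0.4]
    - [0,0,0,0,0,0,0.4]
    - [0,0,0,0,0,0,0.4]
    - [0,0,0,0,0,0,0.4]
    - [0,0,0,0,0,0,0.4]

```text
t: 11.35
tool_pos: [0.5893, 0.2213, 0.1538]
tool_rot: [-3.135, 0.197, -0.006]
contact_force: [-0.4, 0.3, 0.3]
opening: 0.0342
```

```bash
python3 -c "
from go import *
plan(.587,.222,.06,-7.15)
"
```

```text
t 11.35 psi now -7.2 turn [-0.001  -0.0035 -0.0009] shift cm [-0.23 -0.04  9.38] F [-0.4  0.3  0.3] op 0.0342 q [ 0.24  0.14  1.69 -0.    1.31  1.94]
```

Emit:
jog_arm:
  deltas:
    - [0,0,0,0,0,3,0.4]
    - [0,0,0,0,0,3,0.4]
    - [0,0,0,0,0,1.5,0.4]
    - [0,0,0,0,0,0,0.4]
    - [0,0,0,0,0,0,0.4]
    - [0,0,0,0,0,0,0.4]

```text
t: 11.85
tool_pos: [0.5891, 0.2218, 0.0785]
tool_rot: [-3.135, 0.196, -0.004]
contact_force: [-0.1, 0.4, -0.4]
opening: 0.0342
```

```bash
python3 -c "
from go import *
plan(.587,.222,.06,-7.15)
"
```

```text
t 11.85 psi now -7.16 turn [-0.0009 -0.0028 -0.0002] shift cm [-0.21  0.01  1.85] F [-0.1  0.4 -0.4] op 0.0342 q [ 0.24  0.22  1.73 -0.    1.18  1.94]
```

Emit:
jog_arm:
  deltas:
    - [0,-0.0028,0,-0.2,0.0,0.9,0.4]
    - [0,0,0,0,0,0.9,0.4]
    - [0,0,0,0,0,0,0.4]
    - [0,0,0,0,0,0,0]
    - [0,0,0,0,0,0,0]
    - [0,0,0,0,0,0,0]
    - [0,0,0,0,0,0,0]
    - [0,0,0,0,0,0,0]

```text
t: 12.52
tool_pos: [0.5856, 0.2217, 0.0582]
tool_rot: [3.135, -0.196, -0.005]
contact_force: [0.1, -0.2, -1.2]
opening: 0.0145
```

```bash
python3 -c "
from go import *
plan(.587,.222,.06,-7.15)
"
```

```text
t 12.5167 psi now -7.16 turn [ 0.0004  0.0032 -0.0002] shift cm [ 0.13 -0.04 -0.18] F [ 0.1 -0.2 -1.2] op 0.0145 q [0.24 0.25 1.74 0.   1.15 1.94]
```

Emit:
jog_arm:
  deltas:
    - [0,0,0,0,0,-2,0]
    - [0,0,0,0,0,-3.5,0]
    - [0,0,0,0,0,-3.5,0]
    - [0,0,0,0,0,-3.5,0]
    - [0,0,0,0,0,-3.5,0]
    - [0,0,0,0,0,-3.5,0]
    - [0,0,0,0,0,0,0]
    - [0,0,0,0.69,3.25,0,0]
    - [0,0,0,0.69,3.25,0,0]
    - [0,0,0,0.69,3.25,0,0]
    - [0,0,0,0.69,3.25,0,0]
    - [0,0,0,0.69,3.25,0,0]

```text
t: 13.52
tool_pos: [0.6, 0.0548, 0.253]
tool_rot: [3.135, -0.196, -0.005]
contact_force: [0.1, -0.2, -1.2]
opening: 0.0142
```

Emit:
jog_arm:
  deltas:
    - [0,0,0,0.69,3.25,0,0]
    - [0,0,0,0.69,3.25,0,0]
    - [0,0,0,0.69,3.25,0,0]
    - [0,0,0,0.69,3.25,0,0]
    - [0,0,0,0.69,3.25,0,0]
    - [0,0,0,0,0,0,0]
    - [0,0,0,0,0,2.5,0]
    - [0,0,0,0,0,3,0]
    - [0,0,0,0,0,3,0]
    - [0,0,0,0,0,0,0]
    - [0,0,0,0,0,0,0]
    - [0,0,0,0,0,0,0]

```text
t: 14.52
tool_pos: [0.6147, -0.1093, 0.1697]
tool_rot: [3.135, -0.196, -0.002]
contact_force: [0.2, -0.1, -0.2]
opening: 0.0145
```

```bash
python3 -c "
from go import *
plan(.6134,-.1094,.0642,-7.15)
"
```

```text
t 14.5167 psi now -7.15 turn [0.0007 0.0012 0.0001] shift cm [-0.13  0.03 10.55] F [ 0.2 -0.1 -0.2] op 0.0145 q [-0.29  0.12  1.69 -0.    1.34  1.4 ]
```

Emit:
jog_arm:
  deltas:
    - [0,0.001,0,-0.13,0.03,3,0]
    - [0,0,0,0,0,3,0]
    - [0,0,0,0,0,2.5,0]
    - [0,0,0,0,0,1,0]
    - [0,0,0,0,0,0,0]
    - [0,0,0,0,0,0,0]
    - [0,0,0,0,0,0,0]
    - [0,0,0,0,0,0,0]

```text
t: 15.18
tool_pos: [0.6143, -0.11, 0.0762]
tool_rot: [3.134, -0.196, 0.004]
contact_force: [-0.2, 0.4, -0.9]
opening: 0.0145
```

```bash
python3 -c "
from go import *
plan(.6134,-.1094,.0642,-7.15)
"
```

```text
t 15.1833 psi now -7.16 turn [ 0.0013 -0.0026 -0.0002] shift cm [-0.1  -0.05  1.2 ] F [-0.2  0.4 -0.9] op 0.0145 q [-0.3   0.22  1.75 -0.    1.18  1.4 ]
```

Emit:
jog_arm:
  deltas:
    - [0,-0.002,0,-0.1,-0.05,0.6,0]
    - [0,0,0,0,0,0.6,0]
    - [0,0,0,0,0,0,0]
    - [0,0,0,0,0,0,0]
    - [0,0,0,0,0,0,0]

```text
t: 15.6
tool_pos: [0.6124, -0.1092, 0.0631]
tool_rot: [3.135, -0.196, -0.004]
contact_force: [-1.9, 1.4, 8.4]
opening: 0.0143
```

```bash
python3 -c "
from go import *
plan(.6134,-.1094,.0642,-7.15)
"
```

```text
t 15.6 psi now -7.15 turn [ 0.001   0.0024 -0.    ] shift cm [ 0.1   0.01 -0.11] F [-1.9  1.4  8.4] op 0.0143 q [-0.3   0.23  1.75 -0.    1.16  1.4 ]
```

Emit:
jog_arm:
  deltas:
    - [0,0.002,0,0.1,0.01,-0.1,0]
    - [0,0,0,0,0,0,0]
    - [0,0,0,0,0,0,0.4]
    - [0,0,0,0,0,0,0.4]
    - [0,0,0,0,0,0,0.4]
    - [0,0,0,0,0,-2,0.4]
    - [0,0,0,0,0,-3.5,0.4]
    - [0,0,0,0,0,-3.5,0.4]
    - [0,0,0,0,0,-3.5,0.4]
    - [0,0,0,0,0,-3.5,0.4]
    - [0,0,0,0,0,-3.5,0.4]
    - [0,0,0,0,0,0,0.4]

```text
t: 16.6
tool_pos: [0.6162, -0.11, 0.2667]
tool_rot: [3.132, -0.196, 0.019]
contact_force: [0.6, -0.8, 1.8]
opening: 0.0343
```

Emit:
jog_arm:
  deltas:
    - [0,0,0,-0.713,-3.46,0,0.4]
    - [0,0,0,-0.713,-3.46,0,0.4]
    - [0,0,0,-0.713,-3.46,0,0.4]
    - [0,0,0,-0.713,-3.46,0,0.4]
    - [0,0,0,-0.713,-3.46,0,0.4]
    - [0,0,0,-0.713,-3.46,0,0.4]
    - [0,0,0,-0.713,-3.46,0,0.4]
    - [0,0,0,-0.713,-3.46,0,0.4]
    - [0,0,0,-0.713,-3.46,0,0.4]
    - [0,0,0,-0.713,-3.46,0,0.4]
    - [0,0,0,-0.713,-3.46,0,0.4]
    - [0,0,0,-0.713,-3.46,0,0.4]

```text
t: 17.6
tool_pos: [0.5791, 0.3153, 0.2562]
tool_rot: [3.135, -0.196, -0.005]
contact_force: [0.4, 0.0, -0.3]
opening: 0.0345
```

Emit:
jog_arm:
  deltas:
    - [0,0,0,-0.71,-3.46,0,0.4]
    - [0,0,0.108,0,0,0,0.4]
    - [0,0,0.108,0,0,0,0.4]
    - [0,0,0.108,0,0,0,0.4]
    - [0,0,0,0,0,0,0.4]
    - [0,0,0,0,0,0,0.4]

```text
t: 18.1
tool_pos: [0.5768, 0.3488, 0.2563]
tool_rot: [3.063, -0.695, -0.005]
contact_force: [0.4, -0.0, 0.6]
opening: 0.0342
```

```bash
python3 -c "
from go import *
from meas import *
plan(.5774,.3492,.058,-25.7)
im,d=shot('top','top5')
print(case(im,d)[0]); studs(im,d,dict(splint=(184,211,.032)))
"
```

```text
t 18.1 psi now -25.57 turn [0.0017 0.0026 0.0023] shift cm [ 0.04 -0.06 19.83] F [ 0.4 -0.   0.6] op 0.0342 q [0.43 0.17 1.49 0.   1.49 2.45]
((552.8999633789062, -157.4801025390625), (225.73902893066406, 224.6166229248047), 82.7641830444336)
splint stud 58 ((577.253662109375, 348.8943176269531), (18.869775772094727, 15.362878799438477), 63.21723556518555) mean [577.3 349.2] body 437 ((574.6105346679688, 343.8719482421875), (77.53269958496094, 31.82115364074707), 64.36630249023438)
```

Emit:
jog_arm:
  deltas:
    - [0.0017,0.0026,0.0023,0.04,-0.06,2,0.4]
    - [0,0,0,0,0,3.5,0.4]
    - [0,0,0,0,0,3.5,0.4]
    - [0,0,0,0,0,3.5,0.4]
    - [0,0,0,0,0,3.5,0.4]
    - [0,0,0,0,0,2,0.4]
    - [0,0,0,0,0,0,0.4]
    - [0,0,0,0,0,0,0.4]
    - [0,0,0,0,0,0,0.4]

```text
t: 18.9
tool_pos: [0.579, 0.3496, 0.0792]
tool_rot: [-3.06, 0.702, -0.005]
contact_force: [1.0, -0.0, -0.4]
opening: 0.0343
```

```bash
python3 -c "
from go import *
plan(.5774,.3492,.058,-25.7)
"
```

```text
t 18.9 psi now -25.83 turn [-0.0031 -0.0025 -0.0022] shift cm [-0.12  0.11  2.12] F [ 1.  -0.  -0.4] op 0.0343 q [ 0.43  0.32  1.61 -0.    1.2   2.45]
```

Emit:
jog_arm:
  deltas:
    - [-0.003,-0.0025,-0.002,-0.12,0.11,1.1,0.4]
    - [0,0,0,0,0,0.9,0.4]
    - [0,0,0,0,0,0,0.4]
    - [0,0,0,0,0,0,0]
    - [0,0,0,0,0,0,0]
    - [0,0,0,0,0,0,0]
    - [0,0,0,0,0,0,0]
    - [0,0,0,0,0,0,0]

```text
t: 19.57
tool_pos: [0.5761, 0.3487, 0.0572]
tool_rot: [3.061, -0.699, -0.004]
contact_force: [-0.3, -0.3, -0.4]
opening: 0.0147
```

```bash
python3 -c "
from go import *
plan(.5774,.3492,.058,-25.7)
"
```

```text
t 19.5667 psi now -25.74 turn [ 0.0023  0.0018 -0.0007] shift cm [ 0.1  -0.1  -0.08] F [-0.3 -0.3 -0.4] op 0.0147 q [ 0.43  0.35  1.62 -0.    1.18  2.45]
```

Emit:
jog_arm:
  deltas:
    - [0,0,0,0,0,-2,0]
    - [0,0,0,0,0,-3.5,0]
    - [0,0,0,0,0,-3.5,0]
    - [0,0,0,0,0,-3.5,0]
    - [0,0,0,0,0,-3.5,0]
    - [0,0,0,0,0,-3.5,0]
    - [0,0,-0.108,0,0,0,0]
    - [0,0,-0.108,0,0,0,0]
    - [0,0,-0.108,0,0,0,0]
    - [0,0,0,-0.125,3.465,0,0]
    - [0,0,0,-0.125,3.465,0,0]
    - [0,0,0,-0.125,3.465,0,0]

```text
t: 20.57
tool_pos: [0.5594, 0.2455, 0.252]
tool_rot: [3.134, -0.194, -0.005]
contact_force: [1.0, -0.3, -0.4]
opening: 0.0153
```

Emit:
jog_arm:
  deltas:
    - [0,0,0,-0.125,3.465,0,0]
    - [0,0,0,-0.125,3.465,0,0]
    - [0,0,0,-0.125,3.465,0,0]
    - [0,0,0,-0.125,3.465,0,0]
    - [0,0,0,-0.125,3.465,0,0]
    - [0,0,0,-0.125,3.465,0,0]
    - [0,0,0,-0.125,3.465,0,0]
    - [0,0,0,-0.125,3.465,0,0]
    - [0,0,0,-0.125,3.465,0,0]
    - [0,0,0,-0.125,3.465,0,0]
    - [0,0,0,0,0,0,0]
    - [0,0,0,0,0,0,0]

```text
t: 21.57
tool_pos: [0.5039, -0.0972, 0.2529]
tool_rot: [3.134, -0.202, -0.004]
contact_force: [0.4, 0.2, -1.1]
opening: 0.0153
```

```bash
python3 -c "
from go import *
plan(.5039,-.0962,.0632,-7.15)
"
```

```text
t 21.5667 psi now -7.38 turn [ 0.0013  0.0025 -0.004 ] shift cm [-1.000e-02 -1.000e-01  1.897e+01] F [ 0.4  0.2 -1.1] op 0.0153 q [-0.33 -0.22  1.87 -0.    1.49  1.36]
```

Emit:
jog_arm:
  deltas:
    - [0.001,0.0025,-0.004,0,-0.1,3,0]
    - [0,0,0,0,0,3.5,0]
    - [0,0,0,0,0,3.5,0]
    - [0,0,0,0,0,3.5,0]
    - [0,0,0,0,0,2.5,0]
    - [0,0,0,0,0,1.5,0]
    - [0,0,0,0,0,0,0]
    - [0,0,0,0,0,0,0]
    - [0,0,0,0,0,0,0]

```text
t: 22.32
tool_pos: [0.5054, -0.0946, 0.0794]
tool_rot: [3.135, -0.189, 0.003]
contact_force: [0.5, -0.5, -0.2]
opening: 0.0147
```

```bash
python3 -c "
from go import *
plan(.5039,-.0962,.0632,-7.15)
"
```

```text
t 22.3167 psi now -6.89 turn [ 0.001  -0.0023  0.0046] shift cm [-0.13  0.18  1.62] F [ 0.5 -0.5 -0.2] op 0.0147 q [-0.33 -0.04  2.01 -0.    1.17  1.36]
```

Emit:
jog_arm:
  deltas:
    - [0,-0.001,0.0025,-0.06,0.1,0.8,0]
    - [0,0,0,0,0,0.8,0]
    - [0,0,0,0,0,0,0]
    - [0,0,0,0,0,0,0]
    - [0,0,0,0,0,0,0]

```text
t: 22.73
tool_pos: [0.5044, -0.0963, 0.0627]
tool_rot: [3.134, -0.195, 0.002]
contact_force: [1.3, 0.2, 2.6]
opening: 0.0151
```

```bash
python3 -c "
from go import *
plan(.5039,-.0962,.0632,-7.15)
"
```

```text
t 22.7333 psi now -7.1 turn [ 0.001  -0.0011  0.0008] shift cm [-0.05 -0.   -0.05] F [1.3 0.2 2.6] op 0.0151 q [-0.33 -0.01  2.02 -0.    1.13  1.36]
```

Emit:
jog_arm:
  deltas:
    - [0,0,0,-0.04,0,-0.05,0]
    - [0,0,0,0,0,0,0.4]
    - [0,0,0,0,0,0,0.4]
    - [0,0,0,0,0,0,0.4]
    - [0,0,0,0,0,-2,0.4]
    - [0,0,0,0,0,-3.5,0.4]
    - [0,0,0,0,0,-4,0.4]
    - [0,0,0,0,0,-4,0.2]
    - [0,0,0,0,0,-4,0]
    - [0,0,0,0,0,-4,0]
    - [0,0,0,0,0,-4,0]
    - [0,0,0,0,0,-4,0]

```text
t: 23.73
tool_pos: [0.5028, -0.0956, 0.3591]
tool_rot: [3.135, -0.194, -0.002]
contact_force: [1.0, -0.7, -0.8]
opening: 0.0002
```

Emit:
jog_arm:
  deltas:
    - [0,0,0,0,0,-2,0]
    - [0,0,0,-3,0,0,0]
    - [0,0,0,-3,0,0,0]
    - [0,0,0,-3,0,0,0]
    - [0,0,0,0,0,0,0]
    - [0,0,0,0,0,0,0]

```text
t: 24.23
tool_pos: [0.4134, -0.0845, 0.3777]
tool_rot: [3.134, -0.195, 0.001]
contact_force: [0.1, -0.6, -0.6]
opening: -0.0001
```

```bash
python3 - <<'E'
from go import *
from meas import *
plan(*case2w(-50,-270),.36,-7.15)
im,d=shot('top','top6')
a=im[155:285,320:460]; b,_=vision.get_image('side'); b=b[140:250,260:400]
cv2.imwrite('pics/c6.png',np.hstack([cv2.resize(a,(560,520),interpolation=cv2.INTER_CUBIC)]) [:,:,::-1])
r,m=case(im,d); print(r)
P=cloud('top',d)
# lid / hasp angle from depth, case axes
c,s=np.cos(TH),np.sin(TH)
Q=P.copy(); Q[...,:2]=(P[...,:2]-C)@np.array([[c,-s],[s,c]]); Q*=1000
k=(d>0)&(Q[...,1]<-120)&(Q[...,1]>-230)&(abs(Q[...,0])<100)&(Q[...,2]>100)&(Q[...,2]<330)
q=Q[k]; print('lid',k.sum(),[ (round(v,2)) for v in np.percentile(np.arctan2(q[:,2]-80,q[:,1]+113),[10,50,90])], q.max(0))
k=(d>0)&(Q[...,1]>128)&(Q[...,1]<220)&(abs(Q[...,0])<22)&(Q[...,2]>90)&(Q[...,2]<200)
q=Q[k]; print('hasp',k.sum(),np.percentile(np.arctan2(q[:,2]-92,q[:,1]-124),[10,50,90]),q.min(0),q.max(0))
for n,(x,y,h) in dict(roll=(55,55,.04),burn=(55,-55,.04),splint=(-55,55,.038)).items():
    st=(abs(Q[...,0]-x)<25)&(abs(Q[...,1]-y)<25)&(d>0)&(P[...,2]>h+.012)&(P[...,2]<h+.035)
    bo=(abs(Q[...,0]-x)<52)&(abs(Q[...,1]-y)<52)&(d>0)&(P[...,2]>h-.008)&(P[...,2]<h+.035)
    o=[]
    for mk,z in((st,h+.024),(bo,h)):
        ys,xs=np.nonzero(mk); W=(cast('top',np.c_[xs,ys],z)[:,:2]-C)@np.array([[c,-s],[s,c]])*1000
        o+=[len(xs),W.mean(0).round(1),cv2.minAreaRect(W.astype(np.float32))]
    print(n,o)
E
```

```text
t 24.2333 psi now -7.12 turn [ 0.001  -0.0005  0.0006] shift cm [ 9.74 32.48  1.77] F [ 0.1 -0.6 -0.6] op -0.0001 q [-0.38 -0.49  1.87 -0.    1.76  1.32]
((552.778076171875, -157.22653198242188), (225.6986541748047, 223.9281768798828), 82.86437225341797)
lid 6540 [np.float64(1.82), np.float64(1.83), np.float64(1.87)] [  99.98735778 -120.00876118  303.66086014]
hasp 454 [0.79886167 0.83993206 0.97378126] [-21.3294324  128.07578994  96.7324068 ] [ 21.97428057 185.64121223 158.51785287]
roll [42, array([55.2, 53.8]), ((54.72076416015625, 54.11647415161133), (16.223712921142578, 13.69699478149414), 6.141472339630127), 439, array([56.5, 52.6]), ((58.368499755859375, 50.72007751464844), (112.88977813720703, 93.57356262207031), 0.297791987657547)]
burn [63, array([ 54.8, -56.9]), ((54.672569274902344, -56.707122802734375), (18.685218811035156, 17.683927536010742), 85.27570343017578), 633, array([ 56.9, -61.1]), ((58.58164978027344, -58.790733337402344), (112.03833770751953, 112.90428924560547), 0.3083219528198242)]
splint [46, array([-56.2,  53.8]), ((-56.9017333984375, 53.200870513916016), (13.644582748413086, 18.269638061523438), 6.790429592132568), 319, array([-55.6,  70.4]), ((-48.474082946777344, 49.02592086791992), (39.87739562988281, 106.22264862060547), 16.745588302612305)]
```

View pics/c6.png

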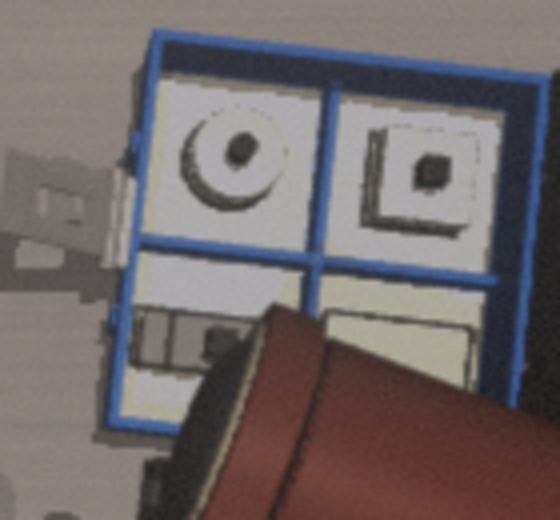

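All three stand upright, centred on their outlines to about 1 mm. The lid is at ≈1.83 rad and the hasp at ≈2.30 rad. Next I go over the lid to push it from outside.

Emit:
jog_arm:
  deltas:
    - [0,0,0,0.974,3.25,0,0]
    - [0,0,0,0.974,3.25,0,0]
    - [0,0,0,0.974,3.25,0,0]
    - [0,0,0,0.974,3.25,0,0]
    - [0,0,0,0.974,3.25,0,0]
    - [0,0,0,0.974,3.25,0,0]
    - [0,0,0,0.974,3.25,0,0]
    - [0,0,0,0.974,3.25,0,0]
    - [0,0,0,0.974,3.25,0,0]
    - [0,0,0,0.974,3.25,0,0]
    - [0,0,0,0,0,0,0]
    - [0,0,0,0,0,0,0]

```text
t: 25.33
tool_pos: [0.4711, -0.4209, 0.3749]
tool_rot: [-3.133, 0.197, 0.006]
contact_force: [0.8, 0.3, -0.2]
opening: -0.0001
```

```bash
python3 -c "
from go import *
plan(*case2w(-50,-270),.272,-7.15)
for y,z in((-133,275),(-68,270),(-20,249),(20,215),(48,170),(59,135),(62,112)): print(y,z,case2w(-50,y).round(3))
"
```

```text
t 25.3333 psi now -7.19 turn [-0.0023  0.0041 -0.0007] shift cm [-0.16 -0.18 10.29] F [ 0.8  0.3 -0.2] op -0.0001 q [-0.85  0.03  1.44 -0.    1.68  0.85]
-133 275 [ 0.487 -0.283]
-68 270 [ 0.495 -0.218]
-20 249 [ 0.501 -0.171]
20 215 [ 0.506 -0.131]
48 170 [ 0.509 -0.103]
59 135 [ 0.511 -0.092]
62 112 [ 0.511 -0.089]
```

Emit:
jog_arm:
  deltas:
    - [0,0,0,0,0,3.4,0]
    - [0,0,0,0,0,3.4,0]
    - [0,0,0,0,0,3.4,0]
    - [0,0,0,0,0,0,0]
    - [0,0,0,0,-2,0,0]
    - [0,0,0,0,-2,0,0]
    - [0,0,0,0,-2,0,0]
    - [0,0,0,0,-2,0,0]
    - [0,0,0,0,-2,0,0]
    - [0,0,0,0,-2,0,0]

```text
t: 26.17
tool_pos: [0.4862, -0.3032, 0.2881]
tool_rot: [3.121, -0.194, 0.01]
contact_force: [-15.1, -4.5, 32.0]
opening: -0.0002
```

```bash
python3 -c "
from go import *
plan(*case2w(-50,-120),.272,-7.15)
im,d=vision.get_image('side')
cv2.imwrite('pics/s7.png',cv2.resize(im[20:280,220:480,::-1],None,fx=2.2,fy=2.2))
"
```

```text
t 26.1667 psi now -7.12 turn [ 0.0143 -0.0071  0.0004] shift cm [-0.2  -3.31  1.61] F [-15.1  -4.5  32. ] op -0.0002 q [-0.68 -0.1   1.7  -0.01  1.52  1.01]
```

View pics/s7.png

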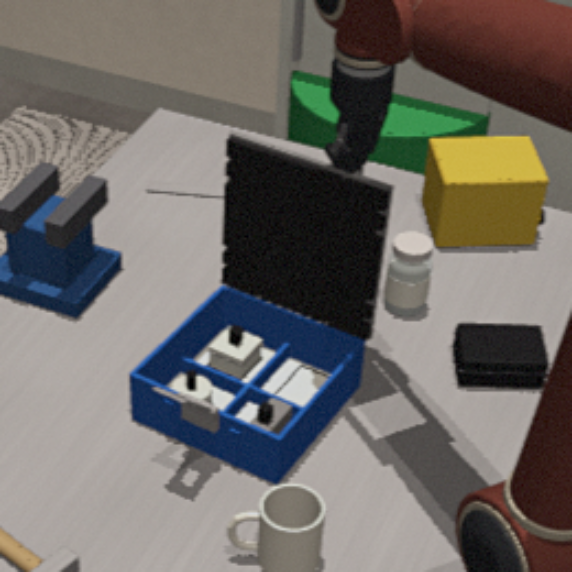

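Emit:
jog_arm:
  deltas:
    - [0,0,0,0,0,-1.5,0]
    - [0,0,0,0,0,-1,0]
    - [0,0,0,0,0,0,0]

```text
t: 26.47
tool_pos: [0.4868, -0.3004, 0.3054]
tool_rot: [3.131, -0.193, 0.007]
contact_force: [-0.3, 0.5, -0.7]
opening: -0.0001
```

```bash
cat > lid.py <<'E'
from go import *
def lid(d):
    P=cloud('top',d); c,s=np.cos(TH),np.sin(TH)
    Q=P.copy(); Q[...,:2]=(P[...,:2]-C)@np.array([[c,-s],[s,c]]); Q*=1000
    for x0,x1 in((-110,-85),(70,110)):
        k=(d>0)&(Q[...,1]<120)&(Q[...,1]>-230)&(Q[...,0]>x0)&(Q[...,0]<x1)&(Q[...,2]>100)&(Q[...,2]<330)
        q=Q[k]; print('lid',k.sum(),np.percentile(np.arctan2(q[:,2]-80,q[:,1]+113),[10,50,90]).round(2) if k.sum() else '',np.percentile(q[:,2],97) if k.sum() else '')
E
python3 -c "
from lid import *
plan(*case2w(-50,-120),.305,-7.15)
lid(vision.get_image('top')[1])
"
```

```text
t 26.4667 psi now -7.04 turn [ 0.0042 -0.005   0.0019] shift cm [-0.22 -3.03  0.04] F [-0.3  0.5 -0.7] op -0.0001 q [-0.68 -0.1   1.68 -0.    1.56  1.01]
lid 414 [1.54 1.57 1.58] 305.89605370314274
lid 804 [1.56 1.57 1.62] 310.8483978528947
```

Emit:
jog_arm:
  deltas:
    - [0,0,0,0,-2.2,0.17,0]
    - [0,0,0,0,-2.2,0.17,0]
    - [0,0,0,0,-2.2,0.17,0]
    - [0,0,0,0,-1.8,0.77,0]
    - [0,0,0,0,-1.8,0.77,0]
    - [0,0,0,0,-1.8,0.77,0]
    - [0,0,0,0,0,0,0]

```text
t: 27.1
tool_pos: [0.4994, -0.1783, 0.2693]
tool_rot: [-3.133, 0.19, 0.009]
contact_force: [-0.0, -0.5, -0.8]
opening: 0.0003
```

```bash
python3 -c "
from lid import *
plan(*case2w(-50,16),.242,-7.15)
lid(vision.get_image('top')[1])
"
```

```text
t 27.1 psi now -6.94 turn [-0.0022  0.0056  0.0036] shift cm [ 0.04 -4.36  2.73] F [-0.  -0.5 -0.8] op 0.0003 q [-0.48 -0.18  1.81  0.    1.52  1.21]
lid 350 [1.08 1.13 1.43] 229.27540182089098
lid 699 [1.01 1.06 1.12] 279.30307232769474
```

Emit:
jog_arm:
  deltas:
    - [0,0,0,0,-2.2,1.35,0]
    - [0,0,0,0,-2.2,1.35,0]
    - [0,0,0,0,-1.7,2.4,0]
    - [0,0,0,0,-1.7,2.4,0]
    - [0,0,0,0,-0.6,1.7,0]
    - [0,0,0,0,-0.6,1.7,0]
    - [0,0,0,0,-0.2,1.3,0]
    - [0,0,0,0,0,0,0]
    - [0,0,0,0,0,0,0]

```text
t: 27.9
tool_pos: [0.511, -0.0903, 0.1495]
tool_rot: [3.135, -0.195, -0.005]
contact_force: [0.4, -0.1, 0.6]
opening: -0.0001
```

```bash
python3 -c "
from lid import *
plan(*case2w(-50,66),.112,-7.15)
lid(vision.get_image('top')[1])
"
```

```text
t 27.9 psi now -7.12 turn [0.0005 0.003  0.0005] shift cm [-0.01 -0.49  3.75] F [ 0.4 -0.1  0.6] op -0.0001 q [-0.32 -0.11  1.95 -0.    1.3   1.38]
lid 777 [0.25 0.29 0.72] 300.9486099023779
lid 1644 [0.23 0.28 0.56] 135.10592461431457
```

Emit:
jog_arm:
  deltas:
    - [0,0,0,0,0.2,1.5,0]
    - [0,0,0,0,0,1.3,0]
    - [0,0,0,0,0,0.7,0]
    - [0,0,0,0,0,0,0]
    - [0,0,0,0,0,0,0]

```text
t: 28.37
tool_pos: [0.5108, -0.0919, 0.1148]
tool_rot: [3.135, -0.195, -0.003]
contact_force: [-0.3, 0.2, -0.0]
opening: -0.0001
```

```bash
python3 -c "
from lid import *
plan(*case2w(-50,62),.11,-7.15)
"
```

```text
t 28.3667 psi now -7.11 turn [0.0005 0.0022 0.0008] shift cm [-0.01 -0.25  0.48] F [-0.3  0.2 -0. ] op -0.0001 q [-0.32 -0.07  1.98 -0.    1.24  1.37]
```

Emit:
jog_arm:
  deltas:
    - [0,0,0,0,0,0.5,0]
    - [0,0,0,0,0,0.2,0]
    - [0,0,0,0,0,0,0]
    - [0,0,0,0,0,0,0]

```text
t: 28.7
tool_pos: [0.5119, -0.0921, 0.11]
tool_rot: [3.134, -0.194, 0.001]
contact_force: [-2.7, -0.6, 6.1]
opening: 0.0001
```

```bash
python3 -c "
from lid import *
plan(*case2w(0,99),.12,-7.15)
im,d=vision.get_image('top'); lid(d)
P=cloud('top',d); c,s=np.cos(TH),np.sin(TH)
Q=P.copy(); Q[...,:2]=(P[...,:2]-C)@np.array([[c,-s],[s,c]]); Q*=1000
for x,y in [(-99,-99),(0,-99),(99,-99),(99,0),(99,99),(0,99),(-99,99),(-99,0),(40,-40)]:
  k=(abs(Q[...,0]-x)<9)&(abs(Q[...,1]-y)<9)&(d>0)&(Q[...,2]<150); print(x,y,k.sum(),np.median(Q[k][:,2]) if k.any() else '')
cv2.imwrite('pics/t8.png',cv2.resize(im[130:310,300:500,::-1],None,fx=3,fy=3))
"
```

```text
t 28.7 psi now -7.08 turn [ 0.0012 -0.0005  0.0012] shift cm [ 4.88 -3.95 -1.  ] F [-2.7 -0.6  6.1] op 0.0001 q [-0.32 -0.06  1.98 -0.    1.23  1.37]
lid 81 [0.16 0.81 0.95] 329.22361196701667
lid 54 [0.09 0.18 1.04] 102.82328877521407
-99 -99 71 96.43451937081426
0 -99 68 96.82775195675364
99 -99 64 96.6605232411051
99 0 63 95.77459371284213
99 99 65 96.42787583900092
0 99 0 
-99 99 0 
-99 0 66 95.74434077938797
40 -40 65 88.90945927401013
```

View pics/t8.png

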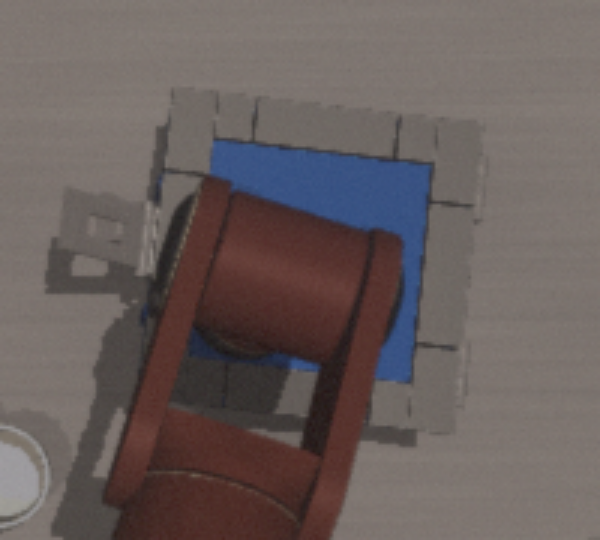

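The picture shows the lid closed, with all eight grey pieces standing proud at z≈96 mm and the hasp still outward on the left. The rim pressing is next.

Emit:
jog_arm:
  deltas:
    - [0,0,0,0,0,-2.4,0]
    - [0,0,0,2.44,-1.95,0,0]
    - [0,0,0,2.44,-1.95,0,0]
    - [0,0,0,0,0,0,0]
    - [0,0,0,0,0,1.4,0]
    - [0,0,0,0,0,0.7,0]
    - [0,0,0,0,0,0.7,0]
    - [0,0,0,0,0,0,0]
    - [0,0,0,0,0,0,0]
    - [0,0,0,0,0,0,0]

```text
t: 29.58
tool_pos: [0.5664, -0.0591, 0.1096]
tool_rot: [-3.135, 0.194, -0.005]
contact_force: [-7.2, 4.1, 21.7]
opening: -0.0
```

```bash
python3 -c "
from lid import *
plan(*case2w(0,99),.11,-7.15)
"
```

```text
t 29.5833 psi now -7.1 turn [-0.0004 -0.003   0.0009] shift cm [-0.12  0.   -0.04] F [-7.2  4.1 21.7] op -0.0 q [-0.23  0.05  1.86  0.    1.22  1.46]
```

Emit:
jog_arm:
  deltas:
    - [0,0,0,0,0,-2.8,0]
    - [0,0,0,-3.3,0,0,0]
    - [0,0,0,-3.3,0,0,0]
    - [0,0,0,-3.3,0,0,0]
    - [0,0,0,0,0,0,0]
    - [0,0,0,0,0,1.4,0]
    - [0,0,0,0,0,0.7,0]
    - [0,0,0,0,0,0.7,0]
    - [0,0,0,0,0,0,0]
    - [0,0,0,0,0,0,0]
    - [0,0,0,0,0,0,0]

```text
t: 30.5
tool_pos: [0.4665, -0.0473, 0.1094]
tool_rot: [3.135, -0.194, -0.007]
contact_force: [-17.2, 4.2, 33.1]
opening: 0.0003
```

```bash
python3 -c "
from lid import *
plan(*case2w(-99,99),.11,-7.15)
"
```

```text
t 30.5 psi now -7.07 turn [0.0009 0.0047 0.0014] shift cm [ 0.04 -0.07 -0.06] F [-17.2   4.2  33.1] op 0.0003 q [-0.26 -0.19  2.09 -0.    1.24  1.44]
```

Emit:
jog_arm:
  deltas:
    - [0,0,0,0,0,-2.8,0]
    - [0,0,0,0,3.3,0,0]
    - [0,0,0,0,3.3,0,0]
    - [0,0,0,0,3.3,0,0]
    - [0,0,0,0,0,0,0]
    - [0,0,0,0,0,1.4,0]
    - [0,0,0,0,0,0.6,0]
    - [0,0,0,0,0,0.6,0]
    - [0,0,0,0,0,0,0]
    - [0,0,0,0,0,0,0]
    - [0,0,0,0,0,0,0]

```text
t: 31.42
tool_pos: [0.4547, -0.1465, 0.1098]
tool_rot: [3.131, -0.192, -0.003]
contact_force: [-7.0, -2.5, 18.1]
opening: 0.0
```

Emit:
jog_arm:
  deltas:
    - [0,0,0,0,0,-2.6,0]
    - [0,0,0,0,3.3,0,0]
    - [0,0,0,0,3.3,0,0]
    - [0,0,0,0,3.3,0,0]
    - [0,0,0,0,0,0,0]
    - [0,0,0,0,0,1.4,0]
    - [0,0,0,0,0,0.6,0]
    - [0,0,0,0,0,0.6,0]
    - [0,0,0,0,0,0,0]
    - [0,0,0,0,0,0,0]
    - [0,0,0,0,0,0,0]

```text
t: 32.33
tool_pos: [0.4423, -0.244, 0.1098]
tool_rot: [3.133, -0.192, -0.004]
contact_force: [-8.6, 0.9, 19.6]
opening: 0.0001
```

```bash
python3 -c "
from lid import *
plan(*case2w(-99,-99),.11,-7.15)
"
```

```text
t 32.3333 psi now -7.0 turn [0.0033 0.0021 0.0026] shift cm [-0.   -0.09 -0.02] F [-8.6  0.9 19.6] op 0.0001 q [-0.65 -0.1   2.01 -0.    1.23  1.04]
```

Emit:
jog_arm:
  deltas:
    - [0,0,0,0,0,-2.6,0]
    - [0,0,0,3.3,0,0,0]
    - [0,0,0,3.3,0,0,0]
    - [0,0,0,3.3,0,0,0]
    - [0,0,0,0,0,0,0]
    - [0,0,0,0,0,1.4,0]
    - [0,0,0,0,0,0.6,0]
    - [0,0,0,0,0,0.6,0]
    - [0,0,0,0,0,0,0]
    - [0,0,0,0,0,0,0]
    - [0,0,0,0,0,0,0]

```text
t: 33.25
tool_pos: [0.5408, -0.255, 0.1098]
tool_rot: [-3.135, 0.194, -0.004]
contact_force: [-1.7, 5.6, 18.3]
opening: 0.0001
```

Emit:
jog_arm:
  deltas:
    - [0,0,0,0,0,-2.6,0]
    - [0,0,0,3.3,0,0,0]
    - [0,0,0,3.3,0,0,0]
    - [0,0,0,3.3,0,0,0]
    - [0,0,0,0,0,0,0]
    - [0,0,0,0,0,1.4,0]
    - [0,0,0,0,0,0.6,0]
    - [0,0,0,0,0,0.6,0]
    - [0,0,0,0,0,0,0]
    - [0,0,0,0,0,0,0]
    - [0,0,0,0,0,0,0]

```text
t: 34.17
tool_pos: [0.638, -0.2677, 0.1098]
tool_rot: [3.135, -0.195, 0.003]
contact_force: [-2.4, 3.2, 16.0]
opening: 0.0
```

```bash
python3 -c "
from lid import *
plan(*case2w(99,-99),.11,-7.15)
"
```

```text
t 34.1667 psi now -7.12 turn [ 0.0007 -0.0016  0.0005] shift cm [ 0.08 -0.01 -0.02] F [-2.4  3.2 16. ] op 0.0 q [-0.5   0.32  1.56 -0.    1.26  1.19]
```

Emit:
jog_arm:
  deltas:
    - [0,0,0,0,0,-2.6,0]
    - [0,0,0,0,-3.3,0,0]
    - [0,0,0,0,-3.3,0,0]
    - [0,0,0,0,-3.3,0,0]
    - [0,0,0,0,0,0,0]
    - [0,0,0,0,0,1.4,0]
    - [0,0,0,0,0,0.6,0]
    - [0,0,0,0,0,0.6,0]
    - [0,0,0,0,0,0,0]
    - [0,0,0,0,0,0,0]
    - [0,0,0,0,0,0,0]

```text
t: 35.08
tool_pos: [0.6498, -0.1691, 0.1097]
tool_rot: [-3.132, 0.196, 0.004]
contact_force: [-10.0, 9.6, 23.2]
opening: 0.0
```

Emit:
jog_arm:
  deltas:
    - [0,0,0,0,0,-2.6,0]
    - [0,0,0,0,-3.3,0,0]
    - [0,0,0,0,-3.3,0,0]
    - [0,0,0,0,-3.3,0,0]
    - [0,0,0,0,0,0,0]
    - [0,0,0,0,0,1.4,0]
    - [0,0,0,0,0,0.6,0]
    - [0,0,0,0,0,0.6,0]
    - [0,0,0,0,0,0,0]
    - [0,0,0,0,0,0,0]
    - [0,0,0,0,0,0,0]

```text
t: 36.0
tool_pos: [0.663, -0.0722, 0.1097]
tool_rot: [-3.134, 0.198, 0.002]
contact_force: [-8.1, 7.1, 22.2]
opening: 0.0002
```

Emit:
jog_arm:
  deltas:
    - [0,0,0,0,0,-4,0]
    - [0,0,0,0,0,-4,0]
    - [0,0,0,0,0,-4,0]
    - [0,0,0,0,0,-2,0]
    - [0,0,0,0,-3.3,0,0]
    - [0,0,0,0,-3.3,0,0]
    - [0,0,0,0,-3.3,0,0]
    - [0,0,0,0,-3.3,0,0]
    - [0,0,0,0,-3.3,0,0]
    - [0,0,0,0,0,0,0]

```text
t: 36.83
tool_pos: [0.6825, 0.0954, 0.2427]
tool_rot: [-3.135, 0.19, 0.008]
contact_force: [-0.2, -0.1, 1.2]
opening: 0.0002
```

```bash
cat > seals.py <<'E'
from lid import *
def seals(d):
    P=cloud('top',d); c,s=np.cos(TH),np.sin(TH)
    Q=P.copy(); Q[...,:2]=(P[...,:2]-C)@np.array([[c,-s],[s,c]]); Q*=1000
    for x,y in [(-99,-99),(0,-99),(99,-99),(99,0),(99,99),(35,99),(-99,99),(-99,0),(40,-40),(-40,40)]:
      k=(abs(Q[...,0]-x)<9)&(abs(Q[...,1]-y)<9)&(d>0)&(Q[...,2]<150); print(x,y,k.sum(),np.median(Q[k][:,2]).round(1) if k.any() else '')
    k=(d>0)&(Q[...,1]>20)&(Q[...,1]<220)&(abs(Q[...,0])<30)&(Q[...,2]>91)&(Q[...,2]<200)
    q=Q[k]; print('hasp',k.sum(),q.min(0).round(),q.max(0).round()) if k.any() else 0
E
python3 -c "
from seals import *
plan(*case2w(0,215),.25,-7.15)
im,d=shot('top','top9'); seals(d)
cv2.imwrite('pics/t9.png',cv2.resize(im[130:310,300:500,::-1],None,fx=3,fy=3))
"
```

```text
t 36.8333 psi now -6.95 turn [-0.0006  0.0052  0.0036] shift cm [-9.71  5.17 -0.73] F [-0.2 -0.1  1.2] op 0.0002 q [0.03 0.21 1.46 0.   1.48 1.72]
-99 -99 64 89.0
0 -99 64 88.4
99 -99 66 88.8
99 0 62 89.0
99 99 65 88.3
35 99 64 89.0
-99 99 66 88.5
-99 0 67 89.3
40 -40 62 89.2
-40 40 66 89.2
hasp 786 [-29.  21.  91.] [ 30. 186. 161.]
```

View pics/t9.png

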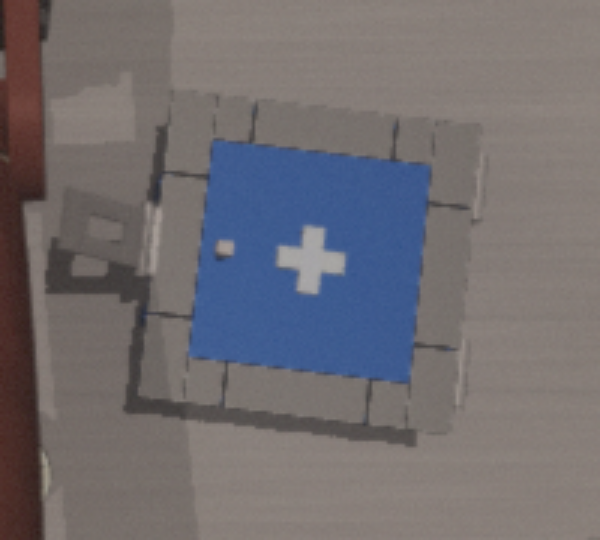

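All pieces read z≈88-89 mm, the same as the panel, so they are flush. The hasp is still outward at (65-150, 230) in the crop, and the catch is at (225,248). I push at x=+18 so that the fingers miss the catch.

Emit:
jog_arm:
  deltas:
    - [0,0.005,0.0036,-4.0,0,0,0]
    - [0,0,0,-3.9,0,0,0]
    - [0,0,0,0,0,3,0]
    - [0,0,0,0,0,3,0]
    - [0,0,0,0,0,2.6,0]
    - [0,0,0,0,2.0,0,0]
    - [0,0,0,0,2.5,0,0]
    - [0,0,0,0,0,0,0]
    - [0,0,0,0,0,0,0]

```text
t: 37.63
tool_pos: [0.5986, 0.0546, 0.158]
tool_rot: [3.133, -0.207, 0.002]
contact_force: [0.6, 0.3, 0.8]
opening: 0.0003
```

```bash
python3 -c "
from lid import *
plan(*case2w(18,196),.157,-7.15)
"
```

```text
t 37.6333 psi now -7.56 turn [ 0.0013 -0.0013 -0.0071] shift cm [-0.1   1.98  0.1 ] F [0.6 0.3 0.8] op 0.0003 q [-0.03  0.07  1.76 -0.    1.31  1.67]
```

Emit:
jog_arm:
  deltas:
    - [0,0,-0.006,-0.1,2.0,0,0]
    - [0,0,0,0,1.05,-0.6,0]
    - [0,0,0,0,1.05,-0.6,0]
    - [0,0,0,0,1.8,-0.4,0]
    - [0,0,0,0,1.8,-0.4,0]
    - [0,0,0,0,0,0,0]

```text
t: 38.13
tool_pos: [0.5893, -0.0216, 0.1815]
tool_rot: [3.133, -0.195, 0.009]
contact_force: [-0.4, 0.1, -0.3]
opening: -0.0001
```

```bash
python3 -c "
from seals import *
plan(*case2w(18,139),.178,-7.15)
im,d=vision.get_image('side')
cv2.imwrite('pics/s10.png',cv2.resize(im[60:280,220:440,::-1],None,fx=2.6,fy=2.6))
"
```

```text
t 38.1333 psi now -7.12 turn [ 0.0024 -0.0062  0.0005] shift cm [-0.13  0.01  0.35] F [-0.4  0.1 -0.3] op -0.0001 q [-0.16  0.02  1.77 -0.    1.35  1.53]
```

View pics/s10.png

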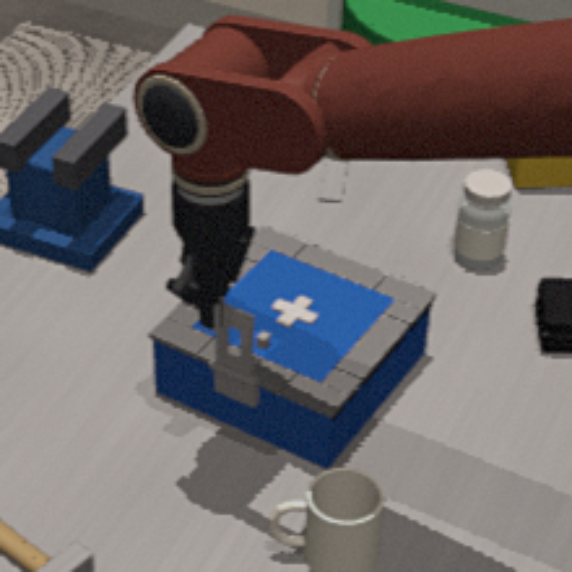

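The side view shows the hasp upright at (235,350), with the fingertip at (207,320) near its edge. I move slightly inward and continue.

Emit:
jog_arm:
  deltas:
    - [0,0,0,-0.6,1.0,0,0]
    - [0,0,0,0,1.3,0,0]
    - [0,0,0,0,1.25,0.4,0]
    - [0,0,0,0,1.25,0.4,0]
    - [0,0,0,0,1.0,0.9,0]
    - [0,0,0,0,1.0,0.9,0]
    - [0,0,0,0,0,0,0]
    - [0,0,0,0,0,0,0]

```text
t: 38.85
tool_pos: [0.5739, -0.0861, 0.1522]
tool_rot: [3.135, -0.193, 0.002]
contact_force: [0.7, 0.0, 0.8]
opening: 0.0002
```

```bash
python3 -c "
from seals import *
plan(*case2w(17,59),.125,-7.15)
im,d=vision.get_image('side')
cv2.imwrite('pics/s11.png',cv2.resize(im[100:260,240:400,::-1],None,fx=3.4,fy=3.4))
"
```

```text
t 38.85 psi now -7.03 turn [ 0.0004 -0.0011  0.0021] shift cm [0.5  1.42 2.72] F [0.7 0.  0.8] op 0.0002 q [-0.28  0.03  1.81 -0.    1.3   1.42]
```

View pics/s11.png

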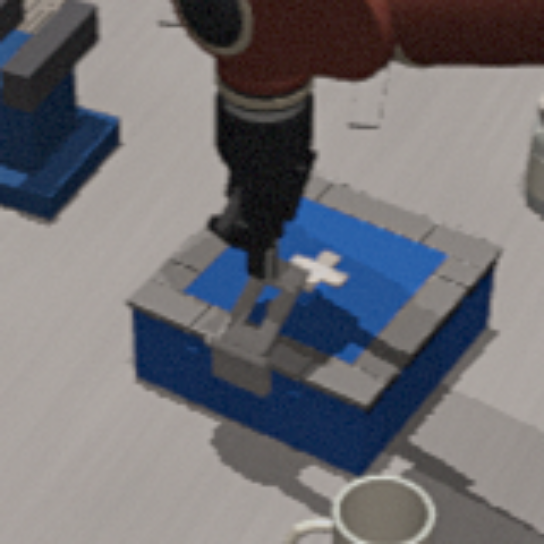

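The hasp is now leaning in over the lid under the fingertip at (262,275). I press it down.

Emit:
jog_arm:
  deltas:
    - [0,0,0.002,0.5,0.5,1.0,0]
    - [0,0,0,0,0.5,1.0,0]
    - [0,0,0,0,0.2,0.8,0]
    - [0,0,0,0,0,0.6,0]
    - [0,0,0,0,0,0,0]
    - [0,0,0,0,0,0,0]
    - [0,0,0,0,0,0,0]

```text
t: 39.48
tool_pos: [0.5784, -0.0979, 0.1199]
tool_rot: [3.135, -0.193, 0.006]
contact_force: [-0.6, -0.2, 0.7]
opening: -0.0
```

```bash
python3 -c "
from seals import *
plan(*case2w(17,59),.114,-7.15)
"
```

```text
t 39.4833 psi now -7.06 turn [ 0.0006 -0.0037  0.0016] shift cm [-0.09  0.3   0.59] F [-0.6 -0.2  0.7] op -0.0 q [-0.29  0.08  1.82  0.    1.24  1.4 ]
```

Emit:
jog_arm:
  deltas:
    - [0,0,0,0,0,0.4,0]
    - [0,0,0,0,0,0.4,0]
    - [0,0,0,0,0,0,0]
    - [0,0,0,0,0,0,0]
    - [0,0,0,0,0,0,0]

```text
t: 39.9
tool_pos: [0.5794, -0.0982, 0.1157]
tool_rot: [3.134, -0.193, 0.009]
contact_force: [-7.2, 1.9, 15.0]
opening: -0.0
```

```bash
python3 -c "
from seals import *
plan(*case2w(17,59),.11,-7.15)
"
```

```text
t 39.9 psi now -7.05 turn [ 0.0011 -0.0056  0.0018] shift cm [-0.2   0.28  0.57] F [-7.2  1.9 15. ] op -0.0 q [-0.29  0.09  1.82 -0.    1.23  1.4 ]
```

Emit:
jog_arm:
  deltas:
    - [0,0,0,0,0,-3,0]
    - [0,0,0,0,0,-4,0]
    - [0,0,0,0,0,-4,0]
    - [0,0,0,0,0,-4,0]
    - [0,0,0,0,-4,0,0]
    - [0,0,0,0,-4,0,0]
    - [0,0,0,0,-4,0,0]
    - [0,0,0,0,-4,0,0]
    - [0,0,0,0,-4,0,0]
    - [0,0,0,0,-4,0,0]
    - [0,0,0,0,0,0,0]

```text
t: 40.82
tool_pos: [0.6072, 0.1466, 0.2617]
tool_rot: [-3.134, 0.183, -0.007]
contact_force: [-0.5, -0.8, 0.4]
opening: -0.0002
```

```bash
python3 -c "
from seals import *
plan(*case2w(17,300),.25,-7.15)
im,d=shot('top','top12'); seals(d)
P=cloud('top',d); c,s=np.cos(TH),np.sin(TH)
Q=P.copy(); Q[...,:2]=(P[...,:2]-C)@np.array([[c,-s],[s,c]]); Q*=1000
for y in (45,100,112): k=(abs(Q[...,0])<15)&(abs(Q[...,1]-y)<5)&(d>0); print(y,np.median(Q[k][:,2]))
b,_=vision.get_image('side')
a=cv2.resize(im[140:300,330:490],(480,480)); b=cv2.resize(b[130:250,260:380],(480,480))
b=cv2.resize(b,(320,320)); a=a[:,:]
o=np.zeros((480,800,3),np.uint8); o[:,:480]=a; o[:320,480:]=b
cv2.imwrite('pics/t12.png',o[:,:,::-1])
"
```

```text
t 40.8167 psi now -6.69 turn [-0.0024 -0.004   0.0081] shift cm [0.1  0.82 1.17] F [-0.5 -0.8  0.4] op -0.0002 q [0.12 0.04 1.61 0.   1.49 1.8 ]
-99 -99 66 89.7
0 -99 68 89.9
99 -99 61 89.0
99 0 61 89.2
99 99 63 88.4
35 99 62 88.4
-99 99 66 89.1
-99 0 68 88.1
40 -40 63 89.3
-40 40 67 89.2
hasp 803 [-30.  20.  91.] [ 30. 129. 107.]
45 94.66437191888481
100 93.44406541686332
112 94.8041410490563
```

View pics/t12.png

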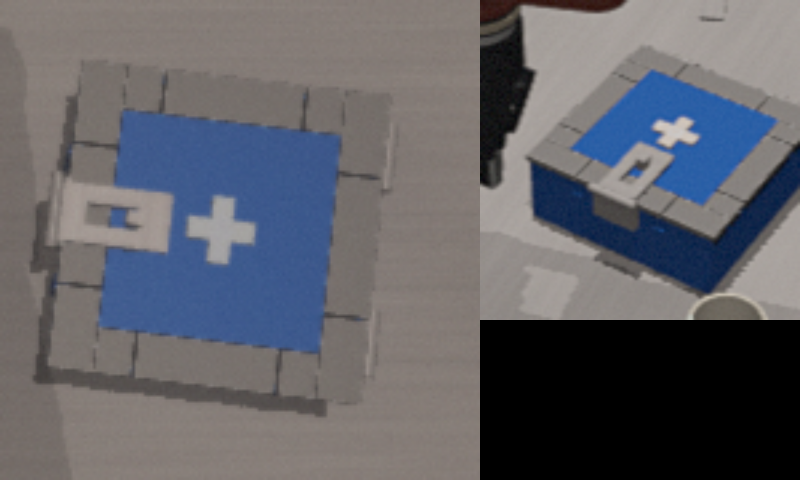

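The hasp lies flat round the catch, at z≈94 mm from end to end, and the rim and panel read level. I hand the job in.

```bash
python3 -c "
from h import *
print(ctrl.finish_job(), ctrl.get_obs()['t'])"
```

```text
the job is handed in; nothing more can be done
the job is handed in; nothing more can be done
```

The job is done and handed in at about 41 s of arm time. The burn tin, bandage roll and splint are packed, the lid is shut, all eight rim pieces are pressed in and the hasp is over the catch. The dressing was not on the bench, so its place is empty.

- **Supplies:** The three supplies stood upright, with their grips measured within 1–2 mm of the compartment centres. They were about 1 mm from the outlines I had measured, which is within the camera's accuracy. I last saw them just before closing the lid.
- **Rim:** Each piece was pressed with 16–33 N (they resist with about 7 N) until the fingertips stopped at about 88 mm. In the last depth picture the pieces read 88–90 mm and the panel 89 mm, so they are flush to within about 1 mm of noise.
- **Hasp:** It was closed after the rim, lies round the catch and reads about 94 mm along its whole length, so it is flat. The gripper was clear of everything at the end.
- **A touch on the lid:** While I swung the lid, part of the gripper, probably behind the fingertips, pressed on the lid's edge. The wrist read 32 N upwards (about 36 N in total), under the 40 N limit. I backed off and finished the swing without force.
- **Other things on the bench:** I steered clear of them. In the pictures I viewed they looked undisturbed, but I did not measure their positions at the end.

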